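# Fit the suction post and set the bench vacuum tap

## Robot

A 6-joint arm with a two-finger parallel gripper is mounted at the origin on the work surface. World frame = base frame: x ahead of the robot, y to its left, z up, the work surface at z = 0. Lengths are in m, angles in rad, forces in N, time in s.
With the tool pointing down it reaches from about 0.35 to 0.975 m from the base axis. Payload 17.4 kg.
Tool frame: the origin (TCP) lies at the very end of the fingers, on their centre line; the grasp point (between the pads) lies 19 mm behind it; z points along the fingers, y is the direction in which the jaws open and shut (so a half turn about z gives the same grasp; the last joint's range is limited). The gripper opens to 85 mm and grips with 20 to 120 N. Pads are 22 mm wide; open, the fingers measure 114 mm over their backs; the gripper's body (76 mm by 85 mm) begins 54 mm behind the grasp point. The pads swing forward as they close: fully open they stand 13 mm farther back than shut.
Start: joints at [1.082, 0.116, 1.442, -0, 1.584, -0.038], TCP at [0.294, 0.608, 0.231] pointing down, gripper open.
Joint ranges: [-2.83, 2.83], [-0.83, 2.19], [0.07, 2.5], [-1.14, 4.28], [0.01, 3], [-2.97, 2.97]. Speed limits (rad/s): [1.89, 1.89, 2.22, 3.14, 3.14, 3.14].

## Interface

Orientations are given as a rotation vector (axis times angle).
In Python, from plant import manip gives the robot as it stands. The module is installed in compiled form; this text tells all that it offers.
- The arm moves only by the tool play_rows, never from a script. Its arguments are lists of equal length, an entry for each row: "dp": the shift along the tool's x, y, z in mm, a list of three; "spin": the turn about the tool's z in degrees; "claw": the closure, from 0 (fully open) to 1 (shut). In form: {"dp": [[x, y, z], ...], "spin": [spin, ...], "claw": [claw, ...]}. A call has 1 to 10 rows; each row is the pose to reach, as a shift and turn from the pose commanded when the call began, along the tool's axes at that moment; what a row does not reach only later rows make up. A row lasts 1/12 s, in which the tool goes at most 41.7 mm and 7.16 degrees, less where a joint would pass 70% of its speed; a pose out of reach is approached as far as the arm can. A call with a gripper value outside its range is refused whole. The fingers move at their own pace and stop on an object; "force" is the grip in N (left out, the last holds). Time passes only in rows, so rows that repeat a pose let the fingers close. It gives the time, the measured TCP pose, the force and the opening at its end, in the units of the state.
- manip.observe(): the state, without advancing time (a new reading comes with each control period).
- manip.grab_frame(name): name is "side" or "top"; returns a dict with "img" (480x640x3 uint8, blue, green, red), "intrinsics" (3x3 intrinsics, pixels), "extrinsics" (4x4, takes a point from world to camera coordinates). Camera axes: x right, y up, looking along -z (the intrinsics and any distortion apply to the point x, -y, -z); pixel columns grow to the right and rows downward; lengths in m; the calibration is good to about 2 mm. A picture is of the moment at which its call begins. There is no depth.
- manip.close_job(): hands the job in, once; it reports no verdict.
The state is a dict: "time_s": time; "q": joint angles; "qd": joint speeds; "joint_torque": joint torques, N m; "tool_pos": TCP position; "ee_rot": TCP orientation; "contact_force": force on the tool from outside, world axes, zero at the start; "ft_torque": the same for the moment, N m; "width": finger opening in m.
Only numpy, scipy, OpenCV 4.12 (cv2) and the standard library are available. Lean on these libraries where they do the work, as an engineer would, in place of code of your own. Each camera call takes 0.05 s, during which the arm holds its last target. There are 200 camera calls.

## Task

Get the filtration stand ready: slide the wide low rubber seal ring and then the narrower metal clamp collar down the post of the steel stand until each is fully home. Only then open the vacuum tap: push its bar handle down against the spring, turn it counter-clockwise (seen from above) out of its off lock (never force it past the lock unpressed), and leave its pointer nose at the small marker tab on the dial, handle released and sprung up again. Leave the bottle, the dish and the slide box where they are.

Things in the scene. Friction and masses are not known exactly. Their poses are not given: they have to be found in the camera images.
- seal: Black rubber seal ring, 64 mm outside diameter, 22 mm bore, 24 mm high, about 90 g, lying flat on the bench. Origin: centre of its underside, z along the bore.
- clamp: Bare aluminium clamp collar, 48 mm outside diameter, 22 mm bore, 32 mm high, about 150 g, lying flat on the bench. Origin: centre of its underside, z along the bore.
- seat (a point): Foot of the post: centre of the round boss, 54 mm across, on which the seal ring rests, 35 mm above the bench; z up. The post is 18 mm in diameter and 62 mm high above this point, tapered to 10 mm over its last 7 mm. The seal's underside rests here, the collar's underside 24 mm higher on the seal; 6 mm of post then stand proud.
- post_top (a point): Tip of the post, 62 mm above the seat.
- tap_grip (a point): Grip point of the tap's handle: on the turning axis, 13 mm below the bar's top, 102 mm above the bench when up. x along the bar to the pointer nose, z up; turns and sinks with the handle. The black plastic bar is 16 mm wide, 30 mm high, from 30 mm behind the axis to 35 mm ahead, then a 10 mm wide nose to 55 mm ahead; a 5 mm wide white line lies on the nose end of its top only.
- pointer_tip (a point): End of the pointer nose, 55 mm from the turning axis, 100 mm above the bench when up.
- marker_tip (a point): Inner upper edge of the dark steel marker tab (20 by 6 mm, 12 mm high) on the rim of the dial, 55 mm from the turning axis, 68.5 mm above the bench. The pointer must end straight above it. The tab sits stiffly at 1.9 to 2.5 rad counter-clockwise from off and differs each time.
- tap_handle (a joint): Turn of the handle in rad: 0 = off (starts at 0 to 0.1), growing counter-clockwise seen from above, at most 2.9. Stays where it is left; rubbing moment about 0.12 N m. A lock stops it at about 0.25 rad, yielding a little, unless the handle is pressed by 6 mm or more; keep it pressed until 0.9 rad. From there on it turns freely without pressing.
- tap_press (a joint): How far the handle is pushed down, in m: 0 = up, 0.010 = on its stop. Spring: 7 N to start, 9.5 N at the stop; springs up when released.
- reagent: Amber glass bottle, 64 mm across, 150 mm high, bystander. Origin: centre of its underside.
- dish: Clear round culture dish, 93 mm across, 16 mm high, bystander. Origin: centre of its underside.
- slide_box: Grey flat box, 100 by 85 by 32 mm, bystander. Origin: centre of its underside.
- stand: Fixed steel suction stand that carries the boss and the post at its centre: base plate 120 mm square, 18 mm high. Origin: centre of its underside.
- tap: Fixed grey round tap housing, 120 mm across at the foot and 92 mm above, with a white round dial, 124 mm across, whose top is 60 mm above the bench; a brass nozzle on its -y side. Origin: centre of its underside, on the handle's turning axis; x points where the pointer stands when off.
Not all that is in view belongs to the job. Leave any blue look-alike of the clamp alone. What is shaped like the seal but purple is not meant.

How it is judged:
On the way, in this order (a step that is already met when the one before it is completed fails the run):
1. the seal ring is home on the boss, tap still off (horizontal distance between seal and seat below 0.004 m and z of seal in the frame of seat between -0.003 and 0.003 m and angle between seal's own z axis and vertical below 0.08 rad and value of joint tap_handle below 0.3 rad), for 0.2 s.
2. the clamp collar is home on the seal ring, tap still off (all of step 1 and horizontal distance between clamp and seat below 0.004 m and z of clamp in the frame of seat between 0.02 and 0.028 m and angle between clamp's own z axis and vertical below 0.08 rad), for 0.2 s.
3. the handle is pressed and turned out of its off lock (value of joint tap_handle above 0.9 rad), for 0.1 s.
At the end, for the whole second after the job is handed in: Seal ring flat on the boss (3 mm, within 4 mm of the post axis) with the clamp collar flat on it (4 mm), both at rest and within 0.08 rad of level; the pointer tip within 6 mm (about 6 degrees) of the marker tip seen from above; the handle up again (within 2 mm) and still (horizontal distance between each of seal, clamp and seat below 0.004 m and z of seal in the frame of seat between -0.003 and 0.003 m and angle between each of seal, clamp's own z axis and vertical below 0.08 rad and z of clamp in the frame of seat between 0.02 and 0.028 m and horizontal distance between pointer_tip and marker_tip below 0.006 m and value of joint tap_press below 0.002 m and velocity of joint tap_handle between -0.05 and 0.05 rad/s and linear speed of each of seal, clamp below 0.02 m/s); the robot touches nothing.
It fails at once if the bottle, dish or slide box is pushed more than 30 mm (distance of any of reagent, dish, slide_box from where it was at the start of the episode above 0.03 m).
It fails at once if the tap is opened before both rings are home (value of joint tap_handle above 0.4 rad and not (horizontal distance between each of seal, clamp and seat below 0.004 m and z of seal in the frame of seat between -0.003 and 0.003 m and angle between each of seal, clamp's own z axis and vertical below 0.08 rad and z of clamp in the frame of seat between 0.02 and 0.028 m)).
It fails at once if the handle is forced into its off lock without being pressed (value of joint tap_handle between 0.4 and 0.75 rad and value of joint tap_press below 0.004 m).
It also fails if it takes over 72 s, if anything falls off the work surface, if the arm or the gripper's body presses on something with over 40 N, if the wrist force passes 120 N, or if a joint passes its speed limit or range.

## Working session

There is one attempt and no reset: what is moved stays moved. The work goes in short steps, Python scripts to look and compute and a tool call to move; the robot and the scene stay as the last step left them, time stands still between calls to the robot, and variables do not carry over. Pictures are saved under pics/ and viewed, about 8 in all and at most 12, crops included, and the job is handed in when it is done.

Besides the shell and the picture viewer there is one more tool, called after "Call:" as name(argument=value, ...) on one line, values as JSON. play_rows: Moves the arm, as the interface text tells. Its arguments: {"type":"object","properties":{"dp":{"type":"array","items":{"type":"array","items":{"type":"number"}}},"spin":{"type":"array","items":{"type":"number"}},"claw":{"type":"array","items":{"type":"number"}},"force":{"type":"number"}},"required":["dp","spin","claw"]}

```bash
mkdir -p pics
cat > h.py <<'E'
import numpy as np, cv2
from plant import manip
def grab(name, fn=None):
    f=manip.grab_frame(name)
    if fn: cv2.imwrite('pics/'+fn,f['img']); np.savez('pics/'+fn+'.npz',K=f['intrinsics'],T=f['extrinsics'])
    return f
def ray(f,u,v):
    K=np.array(f['intrinsics']);T=np.array(f['extrinsics'])
    d=np.linalg.solve(K,[u,v,1]); d=np.array([d[0],-d[1],-d[2]])
    R=T[:3,:3]; o=-R.T@T[:3,3]; d=R.T@d; return o,d/np.linalg.norm(d)
def onz(f,u,v,z):
    o,d=ray(f,u,v); return o+d*(z-o[2])/d[2]
def cross(r1,r2):
    (a,b),(c,d)=r1,r2
    s=np.linalg.lstsq(np.c_[b,-d],c-a,rcond=None)[0]
    p,q=a+b*s[0],c+d*s[1]; return (p+q)/2,np.linalg.norm(p-q)
def proj(f,p):
    T=np.array(f['extrinsics']);c=T[:3,:3]@np.array(p)+T[:3,3]; q=np.array(f['intrinsics'])@[c[0],-c[1],-c[2]]; return q[:2]/q[2]
E
python3 - <<'E'
from h import *
np.set_printoptions(precision=4,suppress=True)
for n in('side','top'):
    f=grab(n,n+'0.png'); print(n,f['intrinsics'],f['extrinsics'])
print(manip.observe())
E
```

```text
side [[469.8584   0.     324.5268]
 [  0.     469.8584 243.1764]
 [  0.       0.       1.    ]] [[ 0.8872 -0.4613 -0.0112 -0.4596]
 [ 0.2743  0.5078  0.8167 -0.206 ]
 [-0.371  -0.7276  0.577  -0.9322]
 [ 0.      0.      0.      1.    ]]
top [[619.9049   0.     325.6668]
 [  0.     619.9049 236.1261]
 [  0.       0.       1.    ]] [[ 0.0168 -0.9998  0.0062 -0.0349]
 [ 0.9818  0.0176  0.1891 -0.5346]
 [-0.1892  0.0029  0.9819 -1.4055]
 [ 0.      0.      0.      1.    ]]
{'time_s': 0.1, 'q': array([ 1.0822,  0.1165,  1.4422, -0.    ,  1.584 , -0.0378]), 'qd': array([-0.0005, -0.    , -0.0017, -0.0004,  0.0006,  0.0002]), 'joint_torque': array([  0.0021, -73.3657, -63.379 ,  -0.0001,   0.0053,  -0.    ]), 'tool_pos': array([0.294 , 0.6074, 0.2306]), 'ee_rot': array([-0.702 , -3.0619,  0.0016]), 'contact_force': array([-0.8296,  0.1996, -1.0068]), 'ft_torque': array([ 0.0472,  0.0228, -0.0617]), 'width': 0.08553012034423581}
```

View pics/side0.png

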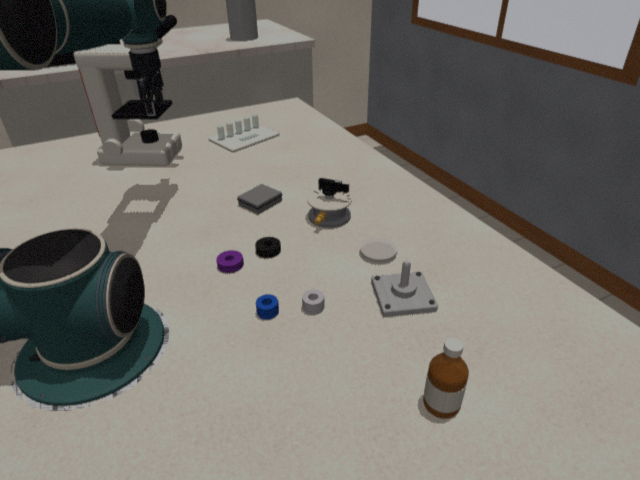

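View pics/top0.png

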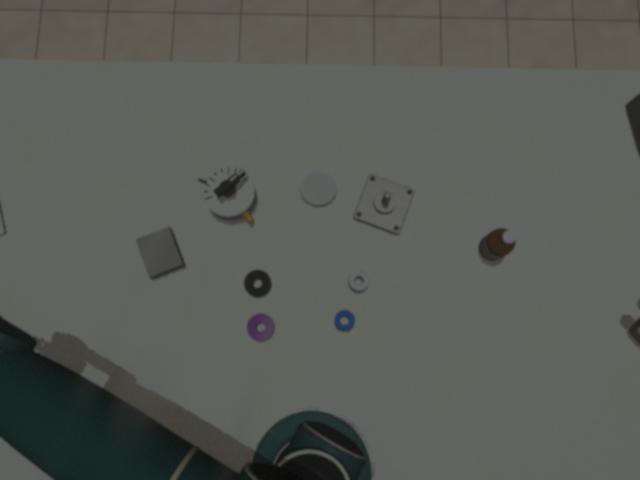

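In the pictures, the black ring at top (258,283) / side (268,247) fits the seal, and the purple one at top (261,327) is the look-alike. The bare metal ring at top (358,282) / side (313,301) fits the clamp, and the blue one at top (345,320) is its look-alike. The stand is at top (385,203), the tap at (231,190). Next I make one enlarged crop to confirm, and take the first measurements.

Run:
```python
from h import *
np.set_printoptions(precision=4,suppress=True)
t=cv2.imread('pics/top0.png'); s=cv2.imread('pics/side0.png')
def crop(im,x,y,w,h,k,g=1): return cv2.resize(np.clip(im[y:y+h,x:x+w].astype(float)*g,0,255).astype(np.uint8),None,fx=k,fy=k,interpolation=cv2.INTER_CUBIC)
a=crop(t,190,155,100,75,4,1.8); b=crop(t,240,260,130,75,3,1.8)[:, :400]
c=crop(s,290,165,100,75,4,1.2); d=crop(s,215,225,130,100,3,1.2)
def pad(i): o=np.zeros((300,400,3),np.uint8); o[:i.shape[0],:i.shape[1]]=i[:300,:400]; return o
cv2.imwrite('pics/crop1.png',np.vstack([np.hstack([pad(a),pad(b)]),np.hstack([pad(c),pad(d)])]))
class L(dict):pass
F={n:dict(np.load(f'pics/{n}0.png.npz')) for n in('top','side')}
F={n:dict(intrinsics=F[n]['K'],extrinsics=F[n]['T']) for n in F}
# approximate ground positions
for nm,ut,us,z in [('seal',(258,283),(268,247),.024),('clamp',(358,282),(313,299),.032),('post',(386,198),(406,264),.09),('tap',(231,190),(330,198),.06)]:
    print(nm,onz(F['top'],*ut,z),cross(ray(F['top'],*ut),ray(F['side'],*us)))
```

```text
seal [0.4249 0.1319 0.024 ] (array([0.4266, 0.1328, 0.0144]), np.float64(0.0012966358483195712))
clamp [ 0.4305 -0.1035  0.032 ] (array([ 0.4336, -0.1046,  0.0252]), np.float64(0.004764922364029635))
post [ 0.62   -0.1637  0.09  ] (array([ 0.623 , -0.1652,  0.091 ]), np.float64(0.006963700145891942))
tap [0.6406 0.2003 0.06  ] (array([0.6395, 0.1997, 0.0637]), np.float64(0.00014745459381676406))
```

View pics/crop1.png

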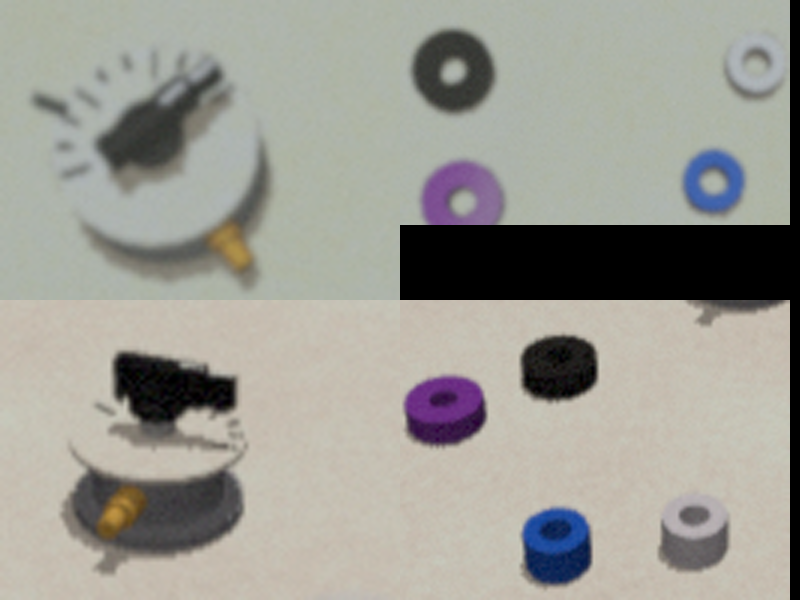

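The crop confirms it: the black ring is the seal and the bare grey ring the clamp. The marker tab is at top px ≈(201,180). The pointer nose, with its white line, ends near top px (245,171). Next are precise measurements.

```bash
cat > m.py <<'E'
from h import *
np.set_printoptions(precision=4,suppress=True)
def load(n):
    z=np.load(f'pics/{n}.png.npz'); return dict(img=cv2.imread(f'pics/{n}.png'),intrinsics=z['K'],extrinsics=z['T'])
def blobs(mask,roi,amin=4,amax=1e5):
    x0,y0,x1,y1=roi; m=np.zeros(mask.shape,np.uint8); m[y0:y1,x0:x1]=mask[y0:y1,x0:x1]*255
    cs,_=cv2.findContours(m,cv2.RETR_EXTERNAL,cv2.CHAIN_APPROX_NONE); out=[]
    for c in cs:
        f=np.zeros_like(m); cv2.drawContours(f,[c],-1,1,-1); M=cv2.moments(f,True)
        if amin<=M['m00']<=amax: out.append((M['m10']/M['m00'],M['m01']/M['m00'],M['m00'],cv2.boundingRect(c)))
    return sorted(out,key=lambda o:-o[2])
E
python3 - <<'E'
from m import *
T,S=load('top0'),load('side0')
g=lambda F:F['img'].max(2).astype(int)
hs=lambda F:cv2.cvtColor(F['img'],cv2.COLOR_BGR2HSV).astype(int)
print('bench top',T['img'][283,300],'clamp px',T['img'][282,351],T['img'][277,358],'plate',T['img'][185,380],'dial',T['img'][205,235])
print('bench side',S['img'][280,290],'clamp',S['img'][292,313],S['img'][306,313])
def show(n,b):
    for o in b[:6]: print(n,np.round(o[:3],2),o[3])
bt=blobs(g(T)<55,(235,262,285,303)); bs=blobs(g(S)<70,(250,232,286,262)); show('sealT',bt);show('sealS',bs)
print('seal',onz(T,*bt[0][:2],.012),cross(ray(T,*bt[0][:2]),ray(S,*bs[0][:2])))
for n,F,roi in(('T',T,(340,165,425,240)),('S',S,(365,265,445,318))):
    show('bolt'+n,blobs(g(F)<(70 if n=='T' else 75),roi,2,30))
show('marker/handle',blobs(g(T)<70,(190,160,262,225)))
show('handleS',blobs(g(S)<60,(300,165,360,200)))
E
```

```text
bench top [ 95 101  98] clamp px [101  99  96] [58 61 62] plate [91 94 92] dial [ 98 100  97]
bench side [145 156 163] clamp [145 143 147] [84 85 89]
sealT [257.39 283.21 543.  ] (245, 270, 26, 27)
sealS [267.63 247.15 438.  ] (256, 237, 25, 21)
seal [0.4258 0.1346 0.012 ] (array([0.4262, 0.1344, 0.0131]), np.float64(0.0011919268927825855))
boltT [380.83 212.06  18.  ] (376, 210, 12, 4)
boltT [372.24 178.24  17.  ] (370, 176, 5, 5)
boltT [358.5 214.   16. ] (357, 212, 4, 5)
boltT [409.  191.5  16. ] (407, 190, 5, 4)
boltT [395.6 227.6  15. ] (394, 226, 4, 4)
boltS [395.44 291.78  27.  ] (392, 287, 11, 9)
boltS [409.9 294.   21. ] (405, 291, 10, 6)
boltS [431.12 301.59  17.  ] (429, 300, 5, 4)
boltS [387.19 306.31  16.  ] (385, 305, 5, 4)
boltS [376.93 277.6   15.  ] (375, 276, 5, 4)
boltS [418.25 273.67  12.  ] (416, 272, 5, 4)
marker/handle [229.29 186.11 454.  ] (214, 172, 33, 27)
marker/handle [230.26 217.71 151.  ] (213, 213, 32, 9)
marker/handle [252.4  204.75  89.  ] (246, 193, 11, 21)
marker/handle [202.43 180.9   21.  ] (199, 179, 8, 5)
marker/handle [251.   222.17   6.  ] (250, 221, 3, 3)
handleS [331.84 186.7  348.  ] (319, 179, 30, 17)
```

Run:
```python
from m import *
T,S=load('top0'),load('side0')
BT=[(372.24,178.24),(409,191.5),(395.6,227.6),(358.5,214)]; BS=[(376.93,277.6),(418.25,273.67),(431.12,301.59),(387.19,306.31)]
P=[]
for a in BT:
    c=[cross(ray(T,*a),ray(S,*b)) for b in BS]; p=min(c,key=lambda q:q[1]+abs(q[0][2]-.02)); P.append(p[0]); print(p)
P=np.array(P); print('stand',P.mean(0),'on z=.02',np.mean([onz(T,*a,.02) for a in BT],0),np.linalg.norm(P-np.roll(P,1,0),axis=1))
ct=lambda F:(F['img'][:,:,0].astype(int)-F['img'][:,:,2])
for n,F,roi in(('T',T,(343,268,374,297)),('S',S,(299,286,328,316))):
    d=F['img'].astype(int); b=cv2.medianBlur(F['img'],3).astype(int); m=((b[:,:,0]-b[:,:,2])>-8 if n=='S' else (b[:,:,0]-b[:,:,1])>-3)
    bl=blobs(m.astype(np.uint8),roi,30); print(n,bl[:3]); globals()['c'+n]=bl[0][:2]
print('clamp',onz(T,*cT,.016),cross(ray(T,*cT),ray(S,*cS)))
# dial ellipse in top: bright vs bench: low saturation
b=T['img'].astype(int); print('row190',[(x,*b[200,x]) for x in range(246,262,2)])
# post tip bright? show small profile
m=onz(T,202.43,180.9,.066); print('marker',m,'handle centroid',onz(T,229.29,186.11,.105))
```

```text
(array([ 0.6877, -0.1375,  0.0211]), np.float64(0.001436813979861203))
(array([ 0.6553, -0.2268,  0.0211]), np.float64(0.0003371418181229879))
(array([ 0.5655, -0.1941,  0.02  ]), np.float64(0.000977550851436154))
(array([ 0.5974, -0.1044,  0.0207]), np.float64(0.0010682134577516488))
stand [ 0.6265 -0.1657  0.0207] on z=.02 [ 0.6262 -0.1656  0.02  ] [0.0962 0.095  0.0956 0.0951]
T [(358.0644171779141, 280.7147239263804, 326.0, (348, 270, 21, 22))]
S [(312.8169934640523, 301.6296296296296, 459.0, (302, 290, 23, 25))]
clamp [ 0.4354 -0.1045  0.016 ] (array([ 0.4354, -0.1045,  0.0174]), np.float64(0.00029798770387404845))
row190 [(246, np.int64(97), np.int64(100), np.int64(98)), (248, np.int64(94), np.int64(99), np.int64(96)), (250, np.int64(94), np.int64(98), np.int64(96)), (252, np.int64(79), np.int64(83), np.int64(80)), (254, np.int64(50), np.int64(54), np.int64(53)), (256, np.int64(55), np.int64(62), np.int64(61)), (258, np.int64(84), np.int64(90), np.int64(88)), (260, np.int64(94), np.int64(100), np.int64(97))]
marker [0.6599 0.2678 0.066 ] handle centroid [0.6376 0.1976 0.105 ]
```

```bash
cat > go.py <<'E'
import sys; from h import *
from scipy.spatial.transform import Rotation as Ro
np.set_printoptions(precision=4,suppress=True)
def go(x,y,z,yaw):
    s=manip.observe(); R=Ro.from_rotvec(s['ee_rot']).as_matrix(); p=s['tool_pos']
    a=np.degrees(np.arctan2(R[1,1],R[0,1])); sp=-((yaw-a+180)%360-180)
    print('t',s['time_s'],'pos',p,'yaw',round(a,2),'tz',R[:,2],'q',s['q'],'F',s['contact_force'],'w',round(s['width'],4))
    print('dp mm',np.round(1e3*R.T@(np.array([x,y,z])-p),1),'spin',round(sp,2))
if __name__=='__main__': go(*map(float,sys.argv[1:]))
E
python3 go.py .426 .1345 .1 90
```

```text
t 0.1 pos [0.294  0.6074 0.2306] yaw 64.17 tz [-0.0005 -0.0009 -1.    ] q [ 1.0822  0.1165  1.4422 -0.      1.584  -0.0378] F [-0.8296  0.1996 -1.0068] w 0.0855
dp mm [-324.9 -368.   131. ] spin -25.83
```

Call:
play_rows(dp=[[-325,-368,130],[-325,-368,130],[-325,-368,130],[-325,-368,130],[-325,-368,130],[-325,-368,130],[-325,-368,130],[-325,-368,130],[-325,-368,130],[-325,-368,130]], spin=[-26,-26,-26,-26,-26,-26,-26,-26,-26,-26], claw=[0,0,0,0,0,0,0,0,0,0], force=40)

```text
time_s: 0.93
tool_pos: [0.4024, 0.2178, 0.1241]
ee_rot: [-0.005, 3.141, 0.0]
contact_force: [1.8, 0.1, -0.6]
width: 0.0852
```

```bash
python3 go.py .426 .1345 .06 90
```

```text
t 0.9333 pos [0.4024 0.2178 0.1241] yaw 90.2 tz [ 0.0002  0.0001 -1.    ] q [ 0.4404 -0.3285  2.0257 -0.      1.4441 -1.1338] F [ 1.8104  0.0685 -0.6483] w 0.0852
dp mm [-23.3 -83.4  64.1] spin 0.2
```

Call:
play_rows(dp=[[-23,-83,64],[-23,-83,64],[-23,-83,64],[-23,-83,64],[-23,-83,64]], spin=[0,0,0,0,0], claw=[0,0,0,0,0])

```text
time_s: 1.35
tool_pos: [0.4255, 0.1359, 0.06]
ee_rot: [0.001, -3.14, 0.0]
contact_force: [-0.1, 0.5, 0.6]
width: 0.0854
```

```bash
python3 go.py .426 .1345 .002 90
python3 - <<'E'
from m import *
f=grab('top','top1.png'); s=grab('side','side1.png')
a=cv2.resize(f['img'][250:325,220:320],None,fx=4,fy=4); b=cv2.resize(s['img'][190:265,220:320],None,fx=4,fy=4)
c=load('top0')['img'][170:245,340:440];d=load('side0')['img'][250:325,360:460]
r=lambda i:cv2.resize(i,None,fx=4,fy=4,interpolation=cv2.INTER_CUBIC)
o=np.vstack([np.hstack([a,b]),np.hstack([r(c),r(d)])]); o=np.clip(o*1.0,0,255); o[:,:400]=np.clip(o[:,:400]*1.8,0,255)
cv2.imwrite('pics/crop2.png',o)
E
```

```text
t 1.35 pos [0.4255 0.1359 0.06  ] yaw 90.04 tz [-0.0016 -0.0003 -1.    ] q [ 0.252  -0.3017  2.1131  0.0001  1.3318 -1.3196] F [-0.071   0.4655  0.5859] w 0.0854
dp mm [-0.6 -1.4 58. ] spin 0.04[ WARN:0@2.567] global loadsave.cpp:1063 imwrite_ Unsupported depth image for selected encoder is fallbacked to CV_8U.
```

View pics/crop2.png

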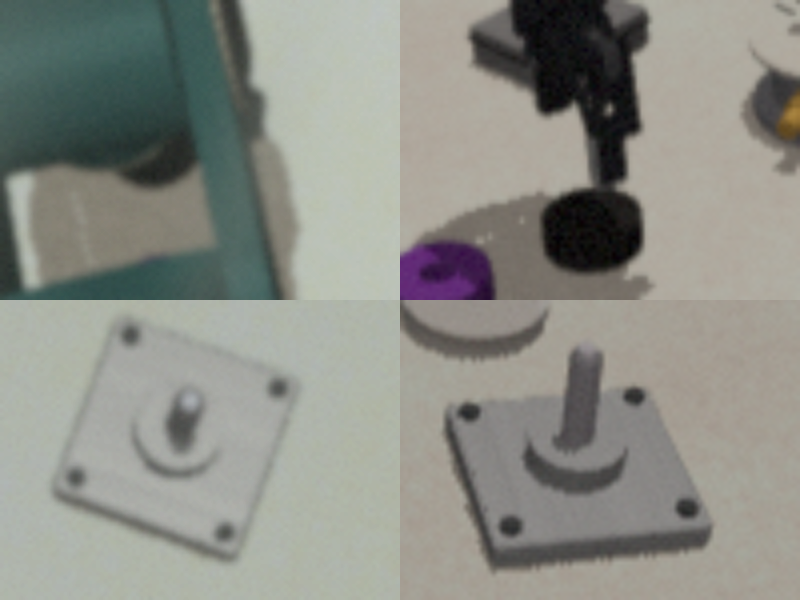

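The crop shows the near finger above the seal at side px ≈(271,235). The post tip is at top px (387.5,193.5) and side px (406.3,261.5). The boss rim and bolts are clear.

Run:
```python
from m import *
T,S=load('top0'),load('side0')
print('tip',cross(ray(T,387.3,193.5),ray(S,406.3,262)))
print('exp tip',proj(T,(.6265,-.1657,.097)),proj(S,(.6265,-.1657,.097)))
for y in(.092,.178): print(proj(S,(.4255,y,.073)))
```

```text
tip (array([ 0.6283, -0.1656,  0.0959]), np.float64(0.002014601605692231))
exp tip [387.1836 194.5249] [406.1356 261.7367]
[271.7154 235.9758]
[258.6915 218.9332]
```

Call:
play_rows(dp=[[0,-1.4,30],[-0.5,-1.4,50],[-0.5,-1.4,58],[-0.5,-1.4,58],[-0.5,-1.4,59]], spin=[0,0,0,0,0], claw=[0,0,0,0,0])

```text
time_s: 1.87
tool_pos: [0.4266, 0.136, 0.0027]
ee_rot: [-0.006, 3.141, 0.0]
contact_force: [0.3, 0.3, 1.1]
width: 0.0851
```

Call:
play_rows(dp=[[0,0,0],[0,0,0],[0,0,0],[0,0,0],[0,0,0],[0,0,0],[0,0,0],[0,0,0]], spin=[0,0,0,0,0,0,0,0], claw=[1,1,1,1,1,1,1,1], force=40)

```text
time_s: 2.53
tool_pos: [0.4271, 0.1357, 0.0035]
ee_rot: [-0.005, 3.14, 0.001]
contact_force: [-5.0, 1.2, 12.0]
width: 0.0626
```

Call:
play_rows(dp=[[0,0,-30],[0,0,-70],[0,0,-110],[0,0,-130],[0,0,-130]], spin=[0,0,0,0,0], claw=[1,1,1,1,1])

```text
time_s: 2.95
tool_pos: [0.4282, 0.1359, 0.1378]
ee_rot: [-0.005, 3.133, 0.003]
contact_force: [0.2, -0.4, 0.1]
width: 0.0624
```

```bash
python3 go.py .6265 -.1657 .133 90;python3 - <<'E'
from m import *
s=grab('side','side2.png'); cv2.imwrite('pics/crop3.png',cv2.resize(s['img'][130:280,180:380],None,fx=4,fy=4))
E
```

```text
t 2.95 pos [0.4282 0.1359 0.1378] yaw 90.17 tz [ 0.0081  0.0021 -1.    ] q [ 0.2504 -0.3641  2.0296  0.      1.4678 -1.3234] F [ 0.1545 -0.4074  0.1319] w 0.0624
dp mm [-197.3 -302.1    5.8] spin 0.17
```

View pics/crop3.png

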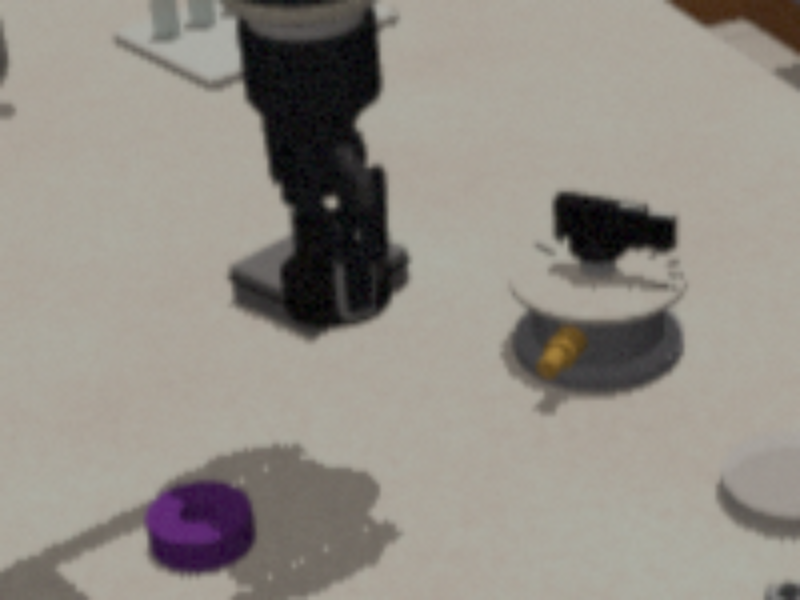

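The seal is held level between the pads at side px ≈(264,203). Carry it over the post.

Call:
play_rows(dp=[[-199,-302,5],[-199,-302,5],[-199,-302,5],[-199,-302,5],[-199,-302,5],[-199,-302,5],[-199,-302,5],[-199,-302,5],[-199,-302,5],[-199,-302,5]], spin=[0,0,0,0,0,0,0,0,0,0], claw=[1,1,1,1,1,1,1,1,1,1])

```text
time_s: 3.83
tool_pos: [0.6274, -0.1701, 0.1246]
ee_rot: [0.0, -3.14, 0.0]
contact_force: [0.4, -0.1, -1.5]
width: 0.0627
```

```bash
python3 go.py .628 -.1657 .106 90
```

```text
t 3.8333 pos [ 0.6274 -0.1701  0.1246] yaw 90.0 tz [-0.0018 -0.0003 -1.    ] q [-0.3036  0.111   1.6214 -0.0008  1.4108 -1.8743] F [ 0.3706 -0.0562 -1.4589] w 0.0627
dp mm [-0.6  4.4 18.6] spin 0.0
```

Call:
play_rows(dp=[[0,0,0],[0,0,0]], spin=[0,0], claw=[1,1])

```text
time_s: 4.0
tool_pos: [0.6256, -0.1656, 0.1256]
ee_rot: [0.004, -3.14, -0.001]
contact_force: [-0.8, 0.0, -0.8]
width: 0.0626
```

```bash
python3 go.py .628 -.1657 .106 90
python3 - <<'E'
from m import *
s=grab('side','side3.png');t=grab('top','top3.png'); 
cv2.imwrite('pics/crop4.png',np.hstack([cv2.resize(s['img'][215:315,355:455],None,fx=4,fy=4),np.clip(1.8*cv2.resize(t['img'][160:260,340:440],None,fx=4,fy=4).astype(float),0,255).astype(np.uint8)]))
print(proj(s,(.6265,-.1657,.128+.012)))
g=s['img'].max(2); print(blobs((g<60).astype(np.uint8),(355,200,455,315))[:3])
E
```

```text
t 4.0 pos [ 0.6256 -0.1656  0.1256] yaw 90.16 tz [-0.0015  0.0007 -1.    ] q [-0.2983  0.1041  1.6271  0.0002  1.412  -1.8719] F [-0.7791  0.0203 -0.8127] w 0.0626
dp mm [-2.4 -0.1 19.6] spin 0.16
[408.0033 245.0857]
[(411.2970917225951, 226.83803131991053, 2235.0, (388, 200, 51, 61)), (387.1764705882353, 306.05882352941177, 17.0, (385, 304, 5, 5)), (377.27272727272725, 277.8181818181818, 11.0, (375, 277, 5, 3))]
```

View pics/crop4.png

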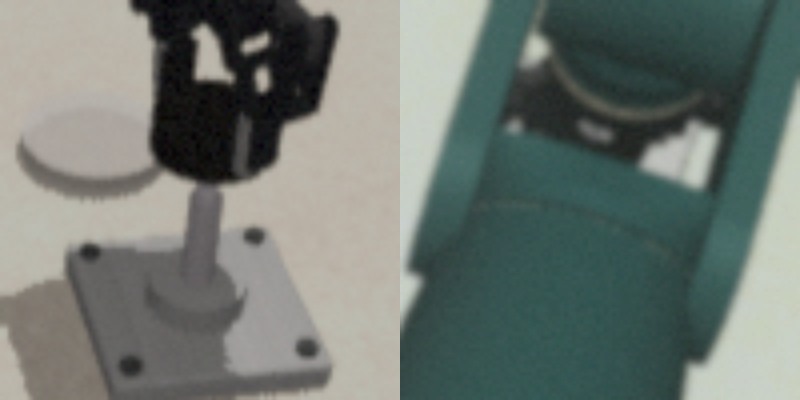

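Run:
```python
from m import *
s=load('side3'); a=np.linspace(0,2*np.pi,120)
for dx,dy,zu in [(0,0,.122),(0,0,.125),(-.003,0,.122),(0,.003,.122)]:
    P=np.array([proj(s,(.6265+dx+.032*np.cos(t),-.1657+dy+.032*np.sin(t),zu+h)) for t in a for h in(0,.024)]); print(dx,dy,zu,'L',P[:,0].min(),'R',P[:,0].max(),'B',P[:,1].max(),P[P[:,1].argmax()])
g=s['img'].max(2).astype(int)
for v in(245,250): print(v,g[v,388:430])
for u in(400,404,412): print(u,g[254:268,u])
```

```text
0 0 0.122 L 391.6509074836867 R 424.18758404547884 B 261.5640742816461 [409.3486 261.5641]
0 0 0.125 L 391.7538798321716 R 424.3519315541152 B 260.38059811795404 [409.4872 260.3806]
-0.003 0 0.122 L 390.4462687414548 R 422.9936326313374 B 261.99421112113396 [408.127  261.9942]
0 0.003 0.122 L 390.8374025592413 R 423.2815835982336 B 260.76820411725254 [408.469  260.7682]
245 [172 174 175 178 146  63  27  19  24  19  24  16  22  26  21  15  14  23
  12  24  22  18  22  23  17  27  41  75  67  61  30  21  26  26  26  25
  20  38  82 108 128 146]
250 [173 173 174 166  93  29  15  15  16  21  18  22  19  15  22  22  16  15
  23  23  16  24  19  20  29  35  69  84  78  41  19  30  23  26  28  27
  71 163 184 187 187 187]
400 [ 15  17  17  25  42 108 169 187 186 187 187 187 187 186]
404 [ 17  21  19  14  21  30  75 112 108 105 104 103  99  95]
412 [ 26  25  19  30   9  28  81 149 184 187 186 187 188 186]
```

The side view shows the seal centred over the post to about 1 mm. Its left edge is at 392.0 px against 391.7 expected, and its bottom at 260.4. Lower it.

Call:
play_rows(dp=[[0,0,10],[0,0,20],[0,0,30],[0,0,38],[0,0,45],[0,0,52],[0,0,60],[0,0,60]], spin=[0,0,0,0,0,0,0,0], claw=[1,1,1,1,1,1,1,1])

```text
time_s: 4.77
tool_pos: [0.6256, -0.1659, 0.0646]
ee_rot: [0.005, -3.14, -0.001]
contact_force: [-0.6, 0.5, -0.9]
width: 0.0626
```

```bash
python3 go.py .6256 -.1657 .0385 90
```

```text
t 4.7667 pos [ 0.6256 -0.1659  0.0646] yaw 90.17 tz [-0.002   0.0006 -1.    ] q [-0.2986  0.1499  1.6804 -0.      1.3135 -1.8724] F [-0.5773  0.5212 -0.9072] w 0.0626
dp mm [-0.1  0.2 26.1] spin 0.17
```

Call:
play_rows(dp=[[0,0,8],[0,0,15],[0,0,20],[0,0,23],[0,0,25],[0,0,26.5],[0,0,26.5]], spin=[0,0,0,0,0,0,0], claw=[1,1,1,1,1,1,1])

```text
time_s: 5.35
tool_pos: [0.6262, -0.166, 0.04]
ee_rot: [0.005, -3.141, -0.0]
contact_force: [-0.7, -0.7, -0.2]
width: 0.0628
```

Call:
play_rows(dp=[[0,0,1],[0,0,2],[0,0,2]], spin=[0,0,0], claw=[1,1,1])

```text
time_s: 5.6
tool_pos: [0.6264, -0.1662, 0.0387]
ee_rot: [-0.005, 3.141, -0.0]
contact_force: [-1.2, 0.6, 2.5]
width: 0.0625
```

Call:
play_rows(dp=[[0,0,1],[0,0,1],[0,0,1],[0,0,1],[0,0,1],[0,0,1],[0,0,1]], spin=[0,0,0,0,0,0,0], claw=[1,1,0,0,0,0,0])

```text
time_s: 6.18
tool_pos: [0.6262, -0.1661, 0.037]
ee_rot: [0.005, -3.141, -0.0]
contact_force: [0.8, 0.4, -0.2]
width: 0.0853
```

Call:
play_rows(dp=[[0,0,-40],[0,0,-80],[0,0,-115],[40,0,-115],[80,0,-115],[80,0,-115]], spin=[0,0,0,0,0,0], claw=[0,0,0,0,0,0])

```text
time_s: 6.68
tool_pos: [0.5416, -0.166, 0.1521]
ee_rot: [0.004, -3.14, 0.0]
contact_force: [-0.7, 0.8, 0.8]
width: 0.0854
```

```bash
python3 go.py .4354 -.1045 .06 90
python3 - <<'E'
from m import *
s=grab('side','side4.png')
a=np.linspace(0,2*np.pi,180)
for dx,dy,zu in [(0,0,.035),(0,0,.038)]:
    P=np.array([proj(s,(.6265+dx+.032*np.cos(t),-.1657+dy+.032*np.sin(t),zu+h)) for t in a for h in(0,.024)]); print('exp LRTB',P[:,0].min(),P[:,0].max(),P[:,1].min(),P[:,1].max())
m=(s['img'].max(2)<70).astype(np.uint8); print(blobs(m,(380,262,432,305))[:2])
E
```

```text
t 6.6833 pos [ 0.5416 -0.166   0.1521] yaw 90.14 tz [-0.0012 -0.0001 -1.    ] q [-0.3422 -0.0876  1.7761 -0.0005  1.4542 -1.9155] F [-0.7064  0.7901  0.8135] w 0.0854
dp mm [105.9  61.8  92.3] spin 0.14
exp LRTB 388.81460478005937 419.6672967281406 266.5748986209418 294.098324035024
exp LRTB 388.9078168199938 419.8156282035264 265.5011940127858 293.0310442630762
[(404.622061482821, 281.8083182640145, 553.0, (390, 268, 30, 26)), (430.75, 302.0, 4.0, (430, 301, 2, 3))]
```

Seal home: its blob spans px 390–420 × 268–294, against 389–420 × 267–294 expected. Now the clamp.

Call:
play_rows(dp=[[106,62,60],[106,62,92],[106,62,92],[106,62,92],[106,62,92],[106,62,92]], spin=[0,0,0,0,0,0], claw=[0,0,0,0,0,0])

```text
time_s: 7.23
tool_pos: [0.4397, -0.1042, 0.0596]
ee_rot: [0.006, -3.141, -0.0]
contact_force: [1.0, 0.6, 0.2]
width: 0.0852
```

```bash
python3 go.py .4354 -.1045 .006 90
python3 - <<'E'
from m import *
s=grab('side','side5.png'); 
for y in(-.1475,-.0615): print(proj(s,(.4354,y,.073)))
cv2.imwrite('pics/crop5.png',cv2.resize(s['img'][220:345,240:390],None,fx=4,fy=4))
E
```

```text
t 7.2333 pos [ 0.4397 -0.1042  0.0596] yaw 90.21 tz [-0.0006  0.0002 -1.    ] q [-0.2891 -0.2886  2.1036  0.      1.3273 -1.8635] F [1.0197 0.599  0.1827] w 0.0852
dp mm [ 4.3 -0.3 53.6] spin 0.21
[321.5173 293.8337]
[303.1916 270.3078]
```

View pics/crop5.png

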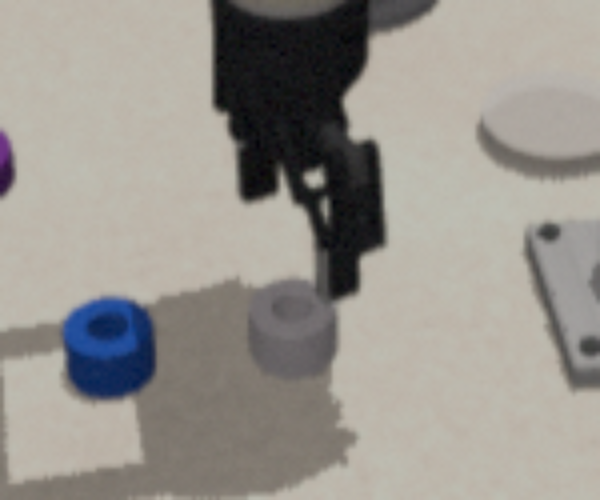

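The gripper straddles the grey clamp (side px ≈(313,301)). The blue ring is clear of the fingers.

Call:
play_rows(dp=[[1,0,25],[1,0,45],[1,0,54],[1,0,54],[1,0,54]], spin=[0,0,0,0,0], claw=[0,0,0,0,0])

```text
time_s: 7.7
tool_pos: [0.4398, -0.1049, 0.0069]
ee_rot: [-0.005, 3.142, -0.0]
contact_force: [-0.8, 0.1, 0.2]
width: 0.0855
```

```bash
python3 go.py .4354 -.1045 .006 90
```

```text
t 7.7 pos [ 0.4398 -0.1049  0.0069] yaw 90.17 tz [ 0.0001 -0.     -1.    ] q [-0.2906 -0.2271  2.1473 -0.      1.2212 -1.8643] F [-0.7642  0.0658  0.1648] w 0.0855
dp mm [4.4 0.5 0.9] spin 0.17
```

Call:
play_rows(dp=[[4.4,0.5,1],[4.4,0.5,1],[4.4,0.5,1],[4.4,0.5,1],[4.4,0.5,1],[4.4,0.5,1],[4.4,0.5,1],[4.4,0.5,1],[4.4,0.5,1],[4.4,0.5,1]], spin=[0,0,0,0,0,0,0,0,0,0], claw=[0,0,1,1,1,1,1,1,1,1])

```text
time_s: 8.53
tool_pos: [0.4349, -0.1042, 0.0059]
ee_rot: [-0.005, 3.141, -0.0]
contact_force: [-3.5, 0.9, 8.0]
width: 0.0475
```

Call:
play_rows(dp=[[0,0,-25],[0,0,-65],[0,0,-105],[0,0,-145],[0,0,-150],[0,0,-150]], spin=[0,0,0,0,0,0], claw=[1,1,1,1,1,1])

```text
time_s: 9.03
tool_pos: [0.4357, -0.1044, 0.158]
ee_rot: [-0.005, 3.137, -0.002]
contact_force: [-0.7, 0.1, -1.3]
width: 0.0474
```

```bash
python3 go.py .6265 -.1657 .133 90
```

```text
t 9.0333 pos [ 0.4357 -0.1044  0.158 ] yaw 90.17 tz [ 0.0047 -0.0014 -1.    ] q [-0.2922 -0.3755  2.0048  0.      1.5074 -1.866 ] F [-0.6719  0.1182 -1.2803] w 0.0474
dp mm [-190.5  -61.8   26. ] spin 0.17
```

Call:
play_rows(dp=[[-190,-61,15],[-190,-61,15],[-190,-61,15],[-190,-61,25],[-190,-61,25],[-190,-61,25],[-190,-61,25],[-190,-61,25]], spin=[0,0,0,0,0,0,0,0], claw=[1,1,1,1,1,1,1,1])

```text
time_s: 9.7
tool_pos: [0.6239, -0.1643, 0.1283]
ee_rot: [0.005, -3.139, -0.001]
contact_force: [0.4, 0.1, -1.0]
width: 0.0474
```

```bash
python3 go.py .6265 -.1657 .067 90
python3 - <<'E'
from m import *
s=grab('side','side6.png'); a=np.linspace(0,2*np.pi,120); z=manip.observe()['tool_pos'][2]-.006
P=np.array([proj(s,(.6265+.024*np.cos(t),-.1657+.024*np.sin(t),z+h)) for t in a for h in(0,.032)]); print('L',P[:,0].min(),'R',P[:,0].max(),'B',P[:,1].max(),P[P[:,1].argmax()])
cv2.imwrite('pics/crop6.png',cv2.resize(s['img'][205:305,355:455],None,fx=5,fy=5))
E
```

```text
t 9.7 pos [ 0.6239 -0.1643  0.1283] yaw 90.17 tz [-0.0026  0.0008 -1.    ] q [-0.297   0.099   1.6282  0.      1.4171 -1.8708] F [ 0.4392  0.1337 -1.0045] w 0.0474
dp mm [-2.7 -1.5 61.3] spin 0.17
L 395.58081541454203 R 420.68827054677723 B 258.62035714705894 [408.866  258.6204]
```

View pics/crop6.png

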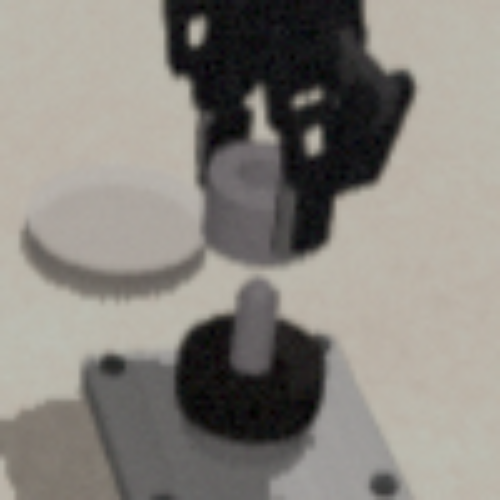

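The seal sits level on the boss. The clamp is over the post tip at px (406,261), its left edge at 395.4 px against 395.6 expected.

Call:
play_rows(dp=[[-1.5,-1,8],[-1.5,-1,18],[-1.5,-1,28],[-1.5,-1,36],[-1.5,-1,44],[-1.5,-1,50],[-1.5,-1,55],[-1.5,-1,58],[-1.5,-1,60],[-1.5,-1,60]], spin=[0,0,0,0,0,0,0,0,0,0], claw=[1,1,1,1,1,1,1,1,1,1])

```text
time_s: 10.58
tool_pos: [0.6263, -0.1656, 0.0699]
ee_rot: [0.005, -3.141, -0.0]
contact_force: [-0.2, -0.6, -0.9]
width: 0.0475
```

Call:
play_rows(dp=[[0,0,1],[0,0,2],[0,0,3],[0,0,3]], spin=[0,0,0,0], claw=[1,1,1,1])

```text
time_s: 10.92
tool_pos: [0.6263, -0.1656, 0.0671]
ee_rot: [0.005, -3.142, 0.0]
contact_force: [-0.1, -0.4, -1.6]
width: 0.0475
```

Call:
play_rows(dp=[[0,0,1],[0,0,2],[0,0,3],[0,0,3]], spin=[0,0,0,0], claw=[1,1,1,1])

```text
time_s: 11.25
tool_pos: [0.6264, -0.1656, 0.0649]
ee_rot: [-0.005, 3.141, -0.0]
contact_force: [-4.3, 0.8, 6.7]
width: 0.0471
```

Call:
play_rows(dp=[[0,0,0],[0,0,0],[0,0,0],[0,0,0],[0,0,0],[0,0,0]], spin=[0,0,0,0,0,0], claw=[0,0,0,0,0,0])

```text
time_s: 11.75
tool_pos: [0.6263, -0.1655, 0.0641]
ee_rot: [0.005, -3.142, -0.0]
contact_force: [-0.2, 0.0, 0.0]
width: 0.0857
```

Call:
play_rows(dp=[[0,0,-35],[0,0,-75],[0,0,-110],[90,0,-110],[90,40,-110],[90,80,-110],[90,120,-110],[90,120,-110]], spin=[0,0,0,0,0,0,0,0], claw=[0,0,0,0,0,0,0,0])

```text
time_s: 12.42
tool_pos: [0.5349, -0.0423, 0.1747]
ee_rot: [-0.006, 3.14, 0.001]
contact_force: [0.1, -0.6, 0.4]
width: 0.0852
```

```bash
python3 go.py .64 .2 .19 90
python3 - <<'E'
from m import *
s=grab('side','side7.png'); t=grab('top','top7.png')
a=np.linspace(0,2*np.pi,120)
P=np.array([proj(s,(.6265+.024*np.cos(q),-.1657+.024*np.sin(q),.059+h)) for q in a for h in(0,.032)]); print('exp clamp L',P[:,0].min(),'R',P[:,0].max(),'T',P[:,1].min(),'B',P[:,1].max())
o=np.hstack([cv2.resize(s['img'][240:310,365:445],None,fx=5,fy=5),np.clip(1.8*cv2.resize(t['img'][150:220,190:270],None,fx=5,fy=5,interpolation=cv2.INTER_CUBIC).astype(float),0,255).astype(np.uint8)])
cv2.imwrite('pics/crop7.png',o)
E
```

```text
t 12.4167 pos [ 0.5349 -0.0423  0.1747] yaw 90.23 tz [ 0.0012  0.0009 -1.    ] q [-0.1271 -0.1686  1.8122  0.0011  1.4969 -1.7021] F [ 0.1462 -0.5959  0.3516] w 0.0852
dp mm [-106.2  241.9  -14.9] spin 0.23
exp clamp L 393.3078595652161 R 417.4157996330187 T 257.15580012051834 B 282.9860777191012
```

View pics/crop7.png

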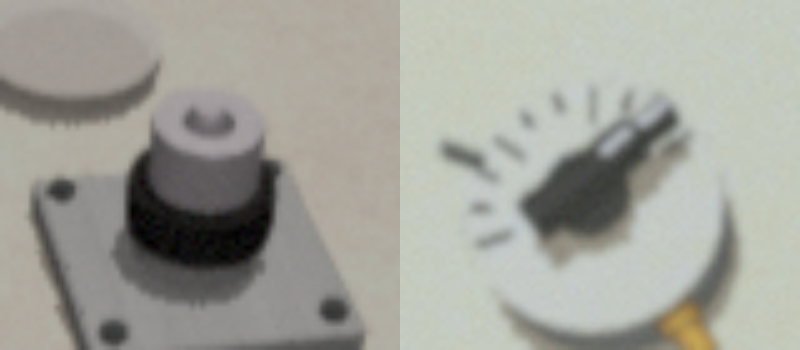

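Clamp home: edges at px 395–418 × 258–282, against 393–417 × 257–283 expected, level with the seal beneath. Top view: the pointer nose points upper right and the marker tab is at top px ≈(202,181). Next I measure the tap axis and angles.

Run:
```python
from m import *
T,S=load('top0'),load('side0')
def fit(F,roi,z,thr):
    b=cv2.GaussianBlur(F['img'],(5,5),0).astype(int); m=((b[:,:,0]-b[:,:,2]>thr)).astype(np.uint8)
    x0,y0,x1,y1=roi; k=np.zeros_like(m); k[y0:y1,x0:x1]=m[y0:y1,x0:x1]
    cv2.imwrite(f'pics/mask{x0}.png',k*255)
    c=max(cv2.findContours(k,0,1)[0],key=cv2.contourArea); h=cv2.convexHull(c)[:,0].astype(float)
    # densify hull in world plane and fit circle
    W=np.array([onz(F,*p,z)[:2] for p in h]); A=np.c_[2*W,np.ones(len(W))]; s=np.linalg.lstsq(A,(W**2).sum(1),rcond=None)[0]
    r=np.sqrt(s[2]+s[0]**2+s[1]**2); return s[:2],r,cv2.boundingRect(c),np.abs(np.hypot(*(W-s[:2]).T)-r).max()
print('bench',cv2.blur(T['img'],(7,7))[150,280],'dial',cv2.blur(T['img'],(5,5))[207,232],cv2.blur(S['img'],(3,3))[207,330],cv2.blur(S['img'],(7,7))[230,300])
for th in(-2,-1): print('T',fit(T,(195,155,262,222),.06,th))
for th in(-10,-6): print('S',fit(S,(300,180,360,228),.06,th))
# foot, side view dark grey
g=S['img'].max(2).astype(int)
# nose: dark+white bar at top view, principal axis
g=cv2.resize(T['img'][150:220,190:270],None,fx=4,fy=4,interpolation=cv2.INTER_CUBIC)
d=g.max(2); b=blobs((d<70).astype(np.uint8),(0,0,320,280),50)
m=(d<70).astype(np.uint8); n,l,st,ce=cv2.connectedComponentsWithStats(m)
for i in range(1,n):
    if st[i,4]>200:
        yx=np.argwhere(l==i); p=yx[:,::-1]/4+[190-.375,150-.375]; mu=p.mean(0); w,v=np.linalg.eigh(np.cov((p-mu).T)); print('blob',mu,len(p)/16,'dir',v[:,1],np.sqrt(w))
```

```text
bench [ 95 100  97] dial [ 96 100  97] [146 157 163] [148 159 165]
T (array([0.6454, 0.2086]), np.float64(0.07202655328796397), (197, 158, 61, 61), np.float64(0.00570582090142864))
T (array([0.6402, 0.2058]), np.float64(0.06180757235584544), (203, 164, 52, 53), np.float64(0.003511220177224564))
S (array([0.6038, 0.1215]), np.float64(0.05261455666922657), (319, 207, 32, 21), np.float64(0.02510294868672226))
S (array([0.6047, 0.1197]), np.float64(0.047396061638672216), (320, 208, 30, 19), np.float64(0.023715110040535687))
blob [228.5304 186.6982] 421.5625 dir [-0.7573  0.653 ] [4.2648 8.7857]
blob [243.7992 179.4828] 13.1875 dir [-0.8328  0.5535] [0.7368 1.4614]
blob [202.3267 180.8531] 20.6875 dir [-0.9212 -0.3892] [0.7381 2.3036]
blob [252.3691 204.8392] 89.8125 dir [-0.388   0.9216] [1.5584 5.4167]
blob [230.5172 217.0882] 119.0 dir [-0.9997 -0.024 ] [1.5364 8.997 ]
```

Run:
```python
from m import *
T,S=load('top7'),load('side0')
# dial rim lower arc, subpixel half-level along radial lines from approx centre
g=cv2.GaussianBlur(T['img'].max(2),(3,3),0).astype(np.float32)
c=proj(T,(.6402,.2058,.06)); W=[]
for a in np.radians(np.r_[-25:60:5,78:120:5]):
    r=np.arange(20,38,.2); u,v=c[0]+r*np.cos(a),c[1]+r*np.sin(a); p=cv2.remap(g,u.astype(np.float32),v.astype(np.float32),1).ravel()
    k=np.argmax(p<80)
    if k and r[k]>24: W.append(onz(T,u[k],v[k],.06)[:2])
W=np.array(W); A=np.c_[2*W,np.ones(len(W))]; s=np.linalg.lstsq(A,(W**2).sum(1),rcond=None)[0]; r=np.sqrt(s[2]+s[:2]@s[:2])
print(len(W),'free circle',s[:2],r)
from scipy.optimize import least_squares
q=least_squares(lambda x:np.hypot(*(W-x).T)-.062,[.64,.205],loss='soft_l1',f_scale=.001); print('r=62 centre',q.x,np.round(1e3*q.fun,1)); C=q.x
tip,rear=onz(T,244.6,171.6,.115)[:2],onz(T,216.6,193,.115)[:2]; d=tip-rear; L=np.linalg.norm(d); d/=L
print('L',L,'dir deg',np.degrees(np.arctan2(d[1],d[0])),'axis via bar',rear+.03*d,tip-.055*d)
b1=onz(T,243.8,179.48,.115)
m=onz(T,202.33,180.85,.0655)[:2]; print('marker',m)
for c in(C,(s[:2]),(rear+.03*d)): v=m-c; print('r',np.linalg.norm(v),'ang',np.degrees(np.arctan2(v[1],v[0])), 'tipAng',np.degrees(np.arctan2(*(tip-c)[::-1])))
print('axis in side',proj(S,(*C,.115)),'tip side',proj(S,(*tip,.115)))
```

```text
17 free circle [0.6395 0.2071] 0.06346396293546192
r=62 centre [0.6379 0.2063] [ 0.9  0.4 -0.1 -0.1 -0.1 -0.1 -0.1 -0.1 -0.2  0.1 -0.1  0.2 -0.1 -0.3
 -0.   0.3  0.5]
L 0.08032490993112432 dir deg -49.93870095757401 axis via bar [0.6375 0.2011] [0.6345 0.2047]
marker [0.6602 0.2681]
r 0.06570857428352539 ang 70.2261760757235 tipAng -53.845666121780944
r 0.06440575814570995 ang 71.2716363169298 tipAng -55.70167601429537
r 0.0707589557110495 ang 71.30175012959229 tipAng -49.93870095757401
axis in side [328.2691 180.28  ] tip side [346.8143 184.3823]
```

Call:
play_rows(dp=[[-103,248,5],[-103,248,5],[-103,248,5],[-103,248,5],[-103,248,5],[-103,248,5],[-103,248,25],[-103,248,25],[-103,248,25],[-103,248,25]], spin=[52,52,52,52,52,52,52,52,52,52], claw=[0,0,0,0,0,0,0,0,0,0])

```text
time_s: 13.35
tool_pos: [0.6387, 0.2016, 0.1488]
ee_rot: [-1.37, -2.827, 0.001]
contact_force: [-1.1, -0.7, 0.4]
width: 0.0859
```

```bash
python3 go.py .638 .206 .083 38;  python3 - <<'E'
from m import *
s=grab('side','side8.png'); cv2.imwrite('pics/crop8.png',cv2.resize(s['img'][130:230,270:390],None,fx=5,fy=5))
E
```

```text
t 13.35 pos [0.6387 0.2016 0.1488] yaw 38.29 tz [-0.0006 -0.0005 -1.    ] q [ 0.2678  0.1379  1.5518 -0.0004  1.4526 -0.4004] F [-1.1356 -0.6958  0.3947] w 0.0859
dp mm [ 3.9  2.3 65.8] spin 0.29
```

View pics/crop8.png

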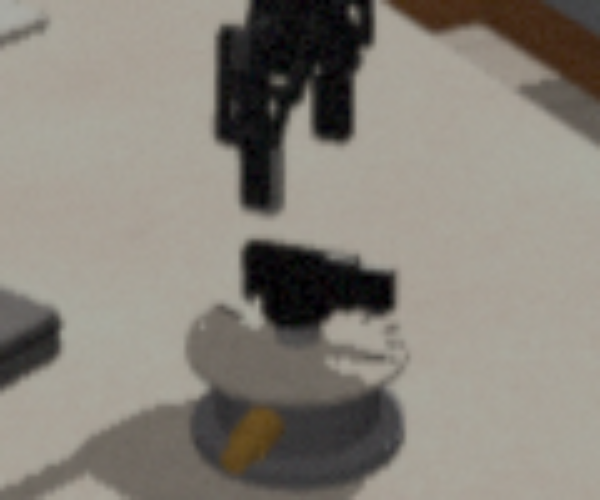

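The fingers straddle the bar, at side px ≈(322,166) and (337,152), and the handle is below at (330,187). Descend and grip.

Call:
play_rows(dp=[[3,2,15],[3,2,35],[3,2,55],[3,2,65],[3,2,65],[3,2,65]], spin=[0,0,0,0,0,0], claw=[0,0,0,0,0,0])

```text
time_s: 13.9
tool_pos: [0.6379, 0.2056, 0.0843]
ee_rot: [-1.373, -2.826, 0.0]
contact_force: [-0.3, -0.1, 1.1]
width: 0.0856
```

```bash
python3 go.py .638 .206 .083 38
```

```text
t 13.9 pos [0.6379 0.2056 0.0843] yaw 38.17 tz [-0.0002 -0.0001 -1.    ] q [ 0.2737  0.1807  1.6118 -0.      1.3494 -0.3925] F [-0.3397 -0.0824  1.144 ] w 0.0856
dp mm [0.3 0.3 1.3] spin 0.17
```

Call:
play_rows(dp=[[0,0,0],[0,0,0],[0,0,0],[0,0,0],[0,0,0],[0,0,0],[0,0,0],[0,0,0],[0,0,0],[0,0,0]], spin=[0,0,0,0,0,0,0,0,0,0], claw=[1,1,1,1,1,1,1,1,1,1], force=40)

```text
time_s: 14.73
tool_pos: [0.6401, 0.2073, 0.0857]
ee_rot: [1.37, 2.822, 0.008]
contact_force: [16.7, 9.6, 0.3]
width: 0.0155
```

```bash
python3 go.py .638 .206 .083 38; python3 -c "
from h import *
print(manip.observe()['ft_torque'])"
```

```text
t 14.7333 pos [0.6401 0.2073 0.0857] yaw 38.2 tz [ 0.0062  0.0028 -1.    ] q [ 0.2749  0.1808  1.6094  0.001   1.3447 -0.392 ] F [16.7095  9.6174  0.2781] w 0.0155
dp mm [ 0.2 -2.5  2.7] spin 0.2
[ 1.57656473 -2.72199007  0.13440502]
```

Call:
play_rows(dp=[[0,2.8,0],[0,2.8,0],[0,2.8,4],[0,2.8,8],[0,2.8,10],[0,2.8,11],[0,2.8,11]], spin=[0,0,0,0,0,0,0], claw=[1,1,1,1,1,1,1], force=60)

```text
time_s: 15.32
tool_pos: [0.6407, 0.2078, 0.0757]
ee_rot: [1.372, 2.824, 0.001]
contact_force: [-5.6, -3.8, 20.7]
width: 0.0151
```

```bash
python3 go.py .638 .206 .083 38; python3 -c "
from h import *
print(manip.observe()['ft_torque'])"
```

```text
t 15.3167 pos [0.6407 0.2078 0.0757] yaw 38.18 tz [ 0.0018  0.0001 -1.    ] q [ 0.2759  0.193   1.6124 -0.0004  1.3344 -0.3904] F [-5.5625 -3.8429 20.6923] w 0.0151
dp mm [ 0.3 -3.2 -7.3] spin 0.18
[-0.6400348   1.27820467  0.2341106 ]
```

Call:
play_rows(dp=[[0,-0.8,-0.5],[0,-0.8,-0.5],[0,-0.8,-0.5],[0,-0.8,-0.5],[0,-0.8,-0.5],[0,-0.8,-0.5],[0,-0.8,-0.5],[0,-0.8,-0.5],[0,-0.8,-0.5],[0,-0.8,-0.5]], spin=[-5,-11,-17,-23,-29,-35,-41,-47,-53,-60], claw=[1,1,1,1,1,1,1,1,1,1])

```text
time_s: 16.15
tool_pos: [0.6407, 0.2076, 0.0758]
ee_rot: [-0.231, 3.129, 0.001]
contact_force: [2.5, 1.9, 12.6]
width: 0.0148
```

```bash
python3 go.py .640 .2075 .083 160; python3 -c "
from h import *
print(manip.observe()['ft_torque'])"
```

```text
t 16.15 pos [0.6407 0.2076 0.0758] yaw 98.44 tz [ 0.0036  0.0009 -1.    ] q [ 0.2755  0.1917  1.6138 -0.0001  1.3324 -1.4426] F [ 2.5234  1.8642 12.5648] w 0.0148
dp mm [ 0.7  0.  -7.2] spin -61.56
[-0.04114839 -0.38064114 -0.17826783]
```

Call:
play_rows(dp=[[0,0,0],[0,0,0],[0,0,0],[0,0,0],[0,0,0],[0,0,0],[0,0,0],[0,0,0],[0,0,0],[0,0,0]], spin=[-6,-13,-20,-27,-34,-41,-48,-55,-60,-62.5], claw=[1,1,1,1,1,1,1,1,1,1])

```text
time_s: 16.98
tool_pos: [0.6409, 0.2077, 0.0757]
ee_rot: [-1.821, 2.555, -0.002]
contact_force: [4.7, 0.5, 12.0]
width: 0.015
```

Call:
play_rows(dp=[[0,0,-3],[0,0,-6],[0,0,-9],[0,0,-10],[0,0,-10]], spin=[0,0,0,0,0], claw=[1,1,1,1,1])

```text
time_s: 17.4
tool_pos: [0.6408, 0.2077, 0.0854]
ee_rot: [-1.815, 2.56, -0.002]
contact_force: [7.5, 2.9, 4.7]
width: 0.0155
```

```bash
python3 go.py .640 .2075 .083 161; python3 -c "
from h import *
print(manip.observe()['ft_torque'])"
```

```text
t 17.4 pos [0.6408 0.2077 0.0854] yaw 160.68 tz [ 0.0039  0.001  -1.    ] q [ 0.2755  0.1844  1.6058 -0.0001  1.3474 -2.5288] F [7.504  2.8501 4.7469] w 0.0155
dp mm [0.4 0.8 2.4] spin -0.32
[ 0.2084648  -1.38479459  0.12608565]
```

Call:
play_rows(dp=[[0,0,0],[0,0,0],[0,0,0],[0,0,0],[0,0,0],[0,0,0],[0,0,0]], spin=[0,0,0,0,0,0,0], claw=[0,0,0,0,0,0,0])

```text
time_s: 17.98
tool_pos: [0.6394, 0.2073, 0.0835]
ee_rot: [1.817, -2.563, -0.0]
contact_force: [0.9, 0.4, 0.3]
width: 0.0853
```

Call:
play_rows(dp=[[0,0,-35],[0,0,-75],[0,0,-95],[238,76,-95],[238,76,-95],[238,76,-95],[238,76,-95],[238,76,-95],[238,76,-95],[238,76,-95]], spin=[0,0,0,0,0,0,0,0,0,0], claw=[0,0,0,0,0,0,0,0,0,0])

```text
time_s: 18.82
tool_pos: [0.4861, 0.0041, 0.1791]
ee_rot: [1.813, -2.565, 0.002]
contact_force: [-0.6, 0.4, -0.2]
width: 0.0858
```

```bash
python3 go.py .640 .2075 .15 161
python3 - <<'E'
from m import *
t=grab('top','top9.png');s=grab('side','side9.png')
r=lambda i,k:cv2.resize(i,None,fx=k,fy=k,interpolation=cv2.INTER_CUBIC)
o=np.hstack([np.clip(1.8*r(t['img'][150:220,190:270],5).astype(float),0,255).astype(np.uint8),r(s['img'][155:225,290:370],5)])
cv2.imwrite('pics/crop9.png',o)
E
```

```text
t 18.8167 pos [0.4861 0.0041 0.1791] yaw 160.51 tz [ 0.0005 -0.0013 -1.    ] q [-0.0433 -0.2883  1.9046 -0.0013  1.5246 -2.8447] F [-0.5714  0.3685 -0.2496] w 0.0858
dp mm [-243.1  -77.2   28.9] spin -0.49
```

View pics/crop9.png

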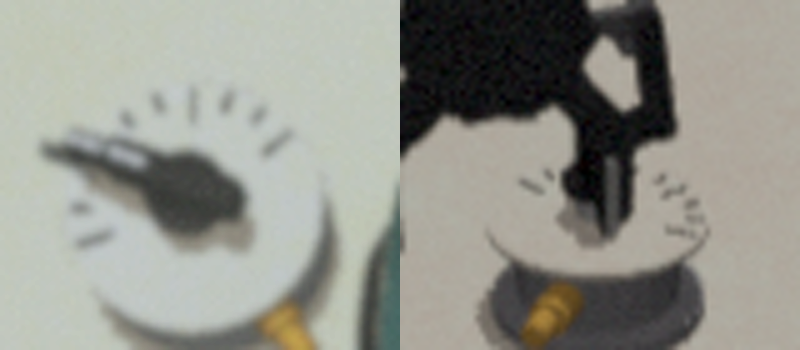

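The picture shows the nose, with its white line at top px ≈(207,178)–(216,182), lying over the marker tab (≈(202,181)). The handle is released. Now I quantify the angle with parallax.

Run:
```python
from m import *
t=load('top9'); C=np.array([.640,.2070])
g=t['img'].astype(int); b=g[:,:,0]-g[:,:,1]
for v in range(174,188): print(v,' '.join('%3d'%x for x in g[v,196:226].max(1)))
for A in(66,68,70,72,74,76):
    d=np.array([np.cos(np.radians(A)),np.sin(np.radians(A))]); print(A,[np.round(proj(t,(*(C+r*d),.115)),1) for r in(.03,.045,.055)])
m0=onz(t,202.33,180.85,.0655)[:2]; print('axis candidates marker angles',[np.degrees(np.arctan2(*(m0-c)[::-1])) for c in(C,[.638,.2063],[.6409,.2077])])
print('camera',-t['extrinsics'][:3,:3].T@t['extrinsics'][:3,3])
```

```text
174 111 110 111 111 111 110 110 109 107 107 108 111 110 111 111 112 109 106  94  84  91 103 109 110 111 111 110 110 111 111
175 111 111 112 110 110 111 108 105 100  98  99 104 106 108 110 110 110 106 102  94  96 104 109 111 111 111 111 111 111 110
176 112 110 109 110 109 110 106 101  94  91  91  94  97  98 102 105 101 100 101 101 103 107 109 111 111 111 110 111 110 110
177 111 108 103 102 104 104 100  96  95  93  90  91  90  88  91  89  86  85  87  90  96 102 106 107 109 111 111 110 110 110
178 109 104  92  88  90  90  84  82  85  88  92  95  94  87  81  76  75  73  70  72  79  86  91  97 103 106 108 108 109 108
179 109 100  85  73  70  70  65  60  62  67  76  87  89  84  79  77  84  85  77  70  67  68  70  77  87  91  98 101  99  96
180 109 100  85  69  61  57  54  49  44  45  54  62  67  70  66  73  88  94  91  87  81  74  66  60  61  67  76  82  80  75
181 109 105  94  80  71  62  59  53  44  40  40  45  47  50  49  60  75  85  89  92  94  90  78  59  47  45  52  56  54  50
182 111 109 105  97  90  83  75  66  58  50  48  46  44  41  41  46  54  62  68  78  86  89  80  61  46  39 
[... 528 characters left out ...]
111 111 111 111 110 112 110 104  94  86  83  79  79  74  70  66  61  55  48  41  35  35  36  35  36  37  38
66 [array([212.8, 178.5]), array([206.9, 175.8]), array([203., 174.])]
68 [array([212.6, 178.9]), array([206.6, 176.4]), array([202.7, 174.8])]
70 [array([212.4, 179.3]), array([206.4, 177. ]), array([202.3, 175.5])]
72 [array([212.2, 179.7]), array([206.1, 177.6]), array([202. , 176.3])]
74 [array([212.1, 180.1]), array([205.9, 178.3]), array([201.7, 177. ])]
76 [array([211.9, 180.6]), array([205.7, 178.9]), array([201.5, 177.8])]
axis candidates marker angles [np.float64(71.73927907156023), np.float64(70.27323850096434), np.float64(72.31339952836217)]
camera [ 0.2596 -0.0215  1.4814]
```

Call:
play_rows(dp=[[248,-48,-40],[248,-48,-40],[248,-48,-40],[248,-48,-40],[248,-48,-40],[248,-48,-40],[248,-48,-40],[248,-48,-40],[248,-48,-40],[248,-48,-40]], spin=[50,50,50,50,50,50,50,50,50,50], claw=[0,0,0,0,0,0,0,0,0,0])

```text
time_s: 19.75
tool_pos: [0.4529, -0.2408, 0.2182]
ee_rot: [0.572, -3.089, -0.001]
contact_force: [0.1, 1.3, 0.5]
width: 0.0854
```

```bash
python3 go.py .45 -.25 .2 90
python3 - <<'E'
from m import *
t=grab('top','top10.png');s=grab('side','side10.png')
r=lambda i,k:cv2.resize(i,None,fx=k,fy=k,interpolation=cv2.INTER_CUBIC)
o=np.hstack([r(s['img'][240:310,365:445],5),r(s['img'][155:225,290:370],5)])
cv2.imwrite('pics/crop10.png',o)
C=np.array([.640,.2070])
for A in(68,70,72,74,76):
    d=np.array([np.cos(np.radians(A)),np.sin(np.radians(A))]); q=np.array([-d[1],d[0]])
    print(A,'nose tip top',proj(s,(*(C+.055*d),.115)),'bottom',proj(s,(*(C+.055*d),.085)),'tabtip',proj(s,(*(C+.055*d),.0685)),'tabend',proj(s,(*(C+.075*d),.0685)))
E
```

```text
t 19.75 pos [ 0.4529 -0.2408  0.2182] yaw 111.0 tz [-0.0005  0.0006 -1.    ] q [-0.5387 -0.2382  1.8009  0.0003  1.5796 -2.4759] F [0.1331 1.3487 0.5346] w 0.0854
dp mm [ 6.  -7.6 18.2] spin 21.0
68 nose tip top [326.7812 170.7589] bottom [326.8712 180.4592] tabtip [326.9197 185.6864] tabend [326.2229 182.3668]
70 nose tip top [326.0913 170.8012] bottom [326.1904 180.5022] tabtip [326.2438 185.7297] tabend [325.3122 182.4246]
72 nose tip top [325.4044 170.8543] bottom [325.5125 180.5562] tabtip [325.5708 185.7842] tabend [324.4053 182.4973]
74 nose tip top [324.7213 170.9182] bottom [324.8384 180.6213] tabtip [324.9015 185.8499] tabend [323.5033 182.5849]
76 nose tip top [324.0426 170.9929] bottom [324.1687 180.6974] tabtip [324.2367 185.9267] tabend [322.607  182.6873]
```

View pics/crop10.png

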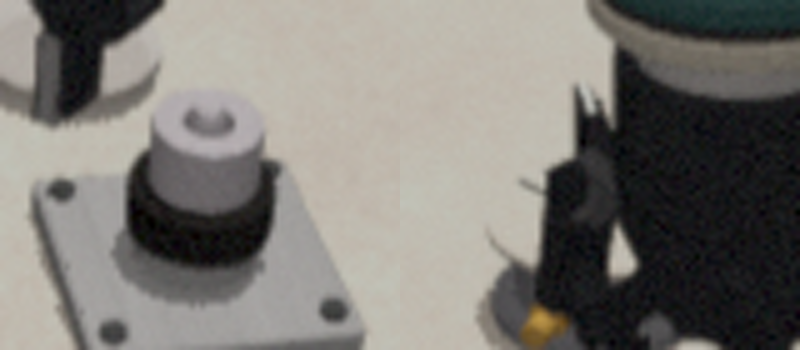

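The view shows the clamp and seal still home. The nose tip is at side px ≈(325–327,172), but the arm partly hides the tap. I'll park the arm at its start place and check numerically that the handle is up.

Call:
play_rows(dp=[[-155,849,-20],[-155,849,-20],[-155,849,-20],[-155,849,-20],[-155,849,-20],[-155,849,-20],[-155,849,-20],[-155,849,-20],[-155,849,-20],[-155,849,-20]], spin=[0,0,0,0,0,0,0,0,0,0], claw=[0,0,0,0,0,0,0,0,0,0])

```text
time_s: 20.68
tool_pos: [0.376, 0.1704, 0.2287]
ee_rot: [-0.569, 3.088, 0.0]
contact_force: [1.0, 0.3, -0.0]
width: 0.0854
```

```bash
python3 go.py .294 .6 .23 111
```

```text
t 20.6833 pos [0.376  0.1704 0.2287] yaw 110.88 tz [ 0.0012  0.0005 -1.    ] q [ 0.3637 -0.4827  1.9653  0.0001  1.6578 -1.5716] F [ 1.0069  0.3371 -0.0237] w 0.0854
dp mm [-76.5 430.6  -1.2] spin -0.12
```

Call:
play_rows(dp=[[-76,430,0],[-76,430,0],[-76,430,0],[-76,430,0],[-76,430,0],[-76,430,0],[-76,430,0],[-76,430,0],[-76,430,0],[-76,430,0]], spin=[0,0,0,0,0,0,0,0,0,0], claw=[0,0,0,0,0,0,0,0,0,0])

```text
time_s: 21.52
tool_pos: [0.2982, 0.5798, 0.2281]
ee_rot: [0.57, -3.089, -0.0]
contact_force: [1.6, -0.3, 0.9]
width: 0.0855
```

Run:
```python
from m import *
grab('side','side11.png');grab('top','top11.png')
a,b=load('side0'),load('side11'); g=lambda F:F['img'].max(2).astype(int)
for n,F in(('0',a),('11',b)):
    print(n); 
    for v in range(168,196,1): print(v,' '.join('%3d'%x for x in g(F)[v,316:352]))
def box(C,A,z1):
    d=np.array([np.cos(np.radians(A)),np.sin(np.radians(A))]);q=np.array([-d[1],d[0]])
    return lambda r,w,z:np.round(proj(b,(*(C+r*d+w*q),z1+z)),1)
C=np.array([.639,.2068])
for A,n in((-52,'start'),(71,'now')):
    f=box(C,A,.115); print(n,'rear corners top',f(-.03,.008,0),f(-.03,-.008,0),'nose tip corners',f(.055,.005,0),f(.055,-.005,0),'rear bottom',f(-.03,.008,-.03),f(-.03,-.008,-.03))
```

```text
0
168 165 164 165 165 166 165 164 164 165 163 165 164 166 165 164 163 166 165 166 164 164 164 165 164 165 165 164 165 165 164 165 162 164 165 163 166
169 165 166 164 166 166 164 165 165 166 165 166 166 166 166 164 164 166 166 164 166 165 164 163 164 165 166 166 163 164 165 165 164 164 165 165 165
170 165 166 165 165 165 165 164 164 166 164 166 164 165 165 166 165 164 165 164 164 166 166 165 165 166 164 167 166 165 163 165 164 166 163 165 165
171 164 165 165 164 164 167 164 165 164 167 165 166 165 164 166 166 166 165 165 164 163 168 165 164 167 165 166 165 162 164 163 166 164 164 165 164
172 167 166 165 165 165 167 164 164 164 166 168 165 165 166 166 165 164 164 166 164 165 164 166 165 165 164 165 163 164 166 166 163 166 165 164 165
173 165 163 165 166 164 165 165 166 166 164 165 165 164 165 164 166 165 165 162 165 166 163 165 164 165 166 165 165 167 161 166 164 166 164 165 165
174 165 163 163 165 165 166 165 164 166 164 165 163 165 166 165 166 166 163 164 163 165 166 164 165 165 166 164 164 164 163 162 166 164 165 166 165
175 165 165 164 166 166 164 166 165 164 166 164 165 165 165 16
[... 6762 characters left out ...]
28 160 164 161 129  53  27  12   8  11  14  14  14  16  22  17  34  78 130 159 164 163 165 163 145 113 123 125 127 157 162 162 164 164
194 162 160 162 165 164 163 156  93  58  27  17  12  20  16  22  19  15  39  88 127 158 163 163 163 163 161 134 127 154 158 157 153 147 150 161 166
195 165 164 165 165 165 164 157 116  90  57  45  47  42  41  37  44  43  68 135 160 165 163 164 163 164 164 161 162 165 164 152 126 111 124 161 166
start rear corners top [319.6 176.8] [317.1 179.3] nose tip corners [348.4 183.2] [346.9 184.8] rear bottom [319.8 186.6] [317.3 189.2]
now rear corners top [327.3 185.6] [333.3 185.1] nose tip corners [323.7 171.1] [327.2 170.8] rear bottom [327.4 195.7] [333.3 195.2]
```

Run:
```python
from m import *
a,b=load('side7'),load('side11'); d=cv2.absdiff(a['img'],b['img'])[255:300,385:425]; print('ring change',d.mean(),d.max())
print(manip.observe()['contact_force'],manip.observe()['time_s']); manip.close_job()
```

```text
ring change 9.516481481481481 27
[ 0.296  -0.0635 -0.0385] 21.6167
the job is handed in; nothing more can be done
```

The filtration stand is set up and I handed the job in at 21.6 s. The close call gives no verdict, so the results below are my own checks.

**What I did**
- **Seal:** I slid the black seal ring down the post onto the boss, feeling contact at the expected height.
- **Clamp:** I put the bare aluminium collar on top of it the same way.
- **Tap:** I pressed the handle about 10 mm onto its stop and turned it about 122° counter-clockwise while pressed. I then let it spring up, opened the gripper and parked the arm clear.

**Last checks**
- **Rings:** In the side view both outlines match the home positions to 1–2 px. The clamp's outline was about 1.5 px (roughly 3 mm) to one side. The bore leaves only 2 mm of play, inside the 4 mm limit, so I left it.
- **Before hand-in:** The side view around the rings differed from the one after placing by about 9.5 grey levels on average, 27 at most. I put this down to the lighting changing with the arm's shadow. I did not test that separately, but a picture taken after the tap was turned showed both rings still seated.
- **Pointer:** The side view puts it at about 71° and the top view at 71.5–73°. The marker is at 70.3–72°, so it is off by about 1–2 mm against the 6 mm limit. From above the nose mostly hides the marker, so this is calculated rather than seen directly.
- **Handle height:** It is up to within about 1 mm, since the nose tip shows the same 1 px offset from prediction as the handle did at the start.
- **Bystanders:** I steered clear of the bottle, dish and slide box but did not re-measure their positions.

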